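Load the colour reader's turntable, index it, lock it and start the reading

ROBOT

A 7-joint arm with a two-finger parallel gripper is mounted at the origin on the work surface. World frame = base frame: x ahead of the robot, y to its left, z up, the work surface at z = 0. Lengths are in mm, angles in rad, forces in N, time in s.
With the tool pointing down it reaches from about 425 to 1025 mm from the base axis. Payload 3.6 kg.
Tool frame: the origin (TCP) lies midway between the tips of the shut fingers; the grasp point (between the pads) lies 19 mm behind it; z points along the fingers, y is the direction in which the jaws open and shut (so a half turn about z gives the same grasp; the last joint's range is limited). The gripper opens to 85 mm and grips with 20 to 120 N. Pads are 22 mm wide; open, the fingers measure 114 mm over their backs; the gripper's body (76 mm by 85 mm) begins 54 mm behind the grasp point. The pads swing forward as they close: fully open they stand 13 mm farther back than shut.
Start: joints at [1.206, 0.591, 0.048, 1.609, -0.033, 0.943, -0.034], TCP at [193.941, -698.582, 231.302] pointing down, gripper open.
Joint ranges: [-2.69, 2.69], [-0.47, 2.24], [-1.27, 1.36], [0.19, 2.51], [-1.53, 4.68], [0.08, 2.07], [-3.09, 3.09]. Speed limits (rad/s): [2.57, 2.57, 3.14, 3.14, 3.14, 3.14, 3.14].

INTERFACE

Orientations are given as a rotation vector (axis times angle).
In Python, from workcell import ctrl gives the robot as it stands.
- The arm moves only by the tool jog_arm, never from a script. Its argument "motion" is a list of rows, each a list of 7 numbers: the finger opening in m, from 0 to 0.0854, then the shift along the world's x, y, z in m, then the turn, a rotation vector about the world's x, y, z in rad. A call has 1 to 10 rows; each row is the pose to reach, as a shift and turn from the pose commanded when the call began; what a row does not reach only later rows make up. A row lasts 1/8 s, in which the tool goes at most 62.5 mm and 10.7 degrees, less where a joint would pass 70% of its speed; a pose out of reach is approached as far as the arm can. A call with a gripper value outside its range is refused whole. The fingers move at their own pace and stop on an object; "grip_force" is the grip in N (left out, the last holds). Time passes only in rows, so rows that repeat a pose let the fingers close. It gives the time, the measured TCP pose, the force and the opening at its end, in the units of the state.
- ctrl.observe(): the state, without advancing time (a new reading comes with each control period).
- ctrl.read_camera(name): name is "side" or "top"; returns a dict with "img" (400x640x3 uint8, blue, green, red), "K" (3x3 intrinsics, pixels), "D" ([k1, k2, p1, p2, k3] as OpenCV has them; the pictures are not rectified), "view" (4x4, takes a point from world to camera coordinates). Camera axes: x right, y up, looking along -z (the intrinsics and any distortion apply to the point x, -y, -z); pixel columns grow to the right and rows downward; lengths in mm; the calibration is good to about 2 mm. A picture is of the moment at which its call begins. There is no depth.
- ctrl.close_job(): hands the job in, once; it reports no verdict.
The state is a dict: "time_s": time; "joint_positions": joint angles; "qvel": joint speeds; "joint_efforts": joint torques, N m; "eef_pos": TCP position; "tcp_rot": TCP orientation; "ft_force": force on the tool from outside, world axes, zero at the start; "torque": the same for the moment, N m; "finger_gap": finger opening in mm.
Only numpy, scipy, OpenCV 4.12 (cv2) and the standard library are available. Lean on these libraries where they do the work, as an engineer would, in place of code of your own. Each camera call takes 0.05 s, during which the arm holds its last target.

TASK

Stand the small dropper bottle from the bench upright in the one empty place of the colour reader's turntable, let go, then push the turntable round anticlockwise (seen from above) by one position, so that it clicks into the next detent with that bottle in front of the reader head. Then swing the hook fully home into its catch so that the turntable is locked, and press the start button on the reader head all the way down once everything is locked. Keep the bottles standing, leave the bottle and jar beside it on the bench where they are, and finish with the hand clear.

Things in the scene. Friction and masses are not known exactly. Their poses are not given: they have to be found in the camera images.
- sample_mid (a point): Small amber dropper bottle to be loaded, loose on the bench (the only one of its kind there): body 36 mm diameter, 56 mm tall, then a black cap 23 mm in diameter from 60 to 72 mm and a rubber teat to 84 mm; about 60 g. Point on its axis, about half-way up, 38 mm above its foot; z is its axis.
- reader: The colour reader: grey base plate, 25 mm high, fixed on the bench. Origin on the bench under the turntable's axis; x away from the robot, y to its left, z up (turned up to 0.2 rad). Plate: x -135 to 135, y -200 to 175 mm. White reader head 110 x 60 mm, centred at x -30, y -165 mm, top 115 mm above the bench; its round black eye looks to +y at the reading place.
- axis_top (a point): Centre of the turntable on its axis, on the upper face of the disc, 40 mm above the bench. A low hub (radius 18 mm) stands 12 mm above it. The disc is aluminium, radius 120 mm.
- turntable (a joint): Turntable angle in rad, growing anticlockwise seen from above; about 0 at the start, the empty place being at the front (-x of the reader). Detents every 1.257 rad (72 degrees): 0, 1.257, ... It resists with up to about 4 N at the pegs; past half-way (0.63) the detent pulls the table on into the next position by itself. Wanted: 1.257.
- empty_place (a point): The one empty place on the turntable, 75 mm from the axis; it turns with the table. Point: centre of its floor, on the disc's upper face. A black ring 10 mm high, 43 mm wide inside, 49 mm outside, surrounds it. The other four places, 72 degrees apart, hold dropper bottles. One position anticlockwise it faces the reader head's eye.
- drive_peg (a point): Upright steel drive peg near the turntable's rim, one of five half-way between places: 10 mm diameter, 50 mm tall above the disc, 112 mm from the axis. This one is 36 degrees clockwise (from above) of the empty place, left of it as the robot sees it: the handy one to push. Point on its axis 30 mm above the disc (70 mm above the bench); turns with the table.
- hook (a joint): Locking hook angle in rad: 0 closed, its bar resting in the catch and its fork over a drive peg. Starts open, 0.7 to 1.4; grows as it swings open, anticlockwise from above, out to the reader's left; stops at 1.6. It stays where it is left (light friction, about 0.5 N at the pin).
- hook_pivot (a point): The hook's upright pivot axis, at x -65, y 145 mm in the reader's frame; point at the underside of the hook's bar, 59 mm above the bench. Closed, the bar (150 mm long, 14 mm wide, 10 mm high) points along the reader's +x, its end in a steel catch that stops it on the turntable's side.
- hook_pin (a point): The thumb pin standing on the hook's bar, 120 mm from the pivot: diameter 10 mm with a black ball of 14 mm on top. This point is on its axis 30 mm above the underside of the bar (89 mm above the bench); the ball's top is 110 mm above the bench, the bar's upper face 69 mm. Moves with the hook.
- start_top (a point): Centre of the upper face of the start button (black, 26 mm diameter) on top of the reader head, at x -30, y -165 mm in the reader's frame. Pressed straight down.
- start (a joint): Travel of the start button in m: 0 released, 0.006 fully down; a spring pushes back, 4 N at full travel.
- wash_bottle: Bystander on the bench: tall amber bottle with black cap, 52 mm diameter, 130 mm tall, 150 g, origin under its centre.
- squat_jar: Bystander on the bench: squat amber jar with black lid, 60 mm diameter, 60 mm tall, origin under its centre.
- vial1: Dropper bottle of the same kind as the one to be loaded, standing loose in the place 72 degrees anticlockwise of the empty place on the turntable; origin under its centre.
- vial2: Dropper bottle of the same kind as the one to be loaded, standing loose in the place 144 degrees anticlockwise of the empty place on the turntable; origin under its centre.
- vial3: Dropper bottle of the same kind as the one to be loaded, standing loose in the place 216 degrees anticlockwise of the empty place on the turntable; origin under its centre.
- vial4: Dropper bottle of the same kind as the one to be loaded, standing loose in the place 288 degrees anticlockwise of the empty place on the turntable; origin under its centre.
Things that resemble listed ones, but are neither listed nor needed, are in the scene too. Leave any turquoise look-alike of the vial2 alone.

How it is judged (in metres and radians):
On the way, in this order (a step that is already met when the one before it is completed fails the run):
1. the dropper bottle stands upright in the empty place, released, before the turntable is turned (horizontal distance between sample_mid and empty_place below 0.008 m and z of sample_mid in the frame of empty_place between 0.033 and 0.042 m and angle between sample_mid's own z axis and vertical below 0.12 rad and contact force between sample and the fingers below 0.2 N and value of joint turntable between -0.15 and 0.15 rad), for 0.2 s.
2. the turntable rests in the next detent anticlockwise, with the bottle still in its place (horizontal distance between sample_mid and empty_place below 0.008 m and z of sample_mid in the frame of empty_place between 0.033 and 0.042 m and angle between sample_mid's own z axis and vertical below 0.12 rad and value of joint turntable between 1.1766 and 1.3366 rad and velocity of joint turntable between -0.1 and 0.1 rad/s), for 0.2 s.
3. the hook is home in its catch, with the turntable still in that detent (value of joint hook below 0.06 rad and value of joint turntable between 1.1766 and 1.3366 rad), for 0.2 s.
4. the start button is pressed down, with the hook home and the turntable in that detent (all of step 3 and value of joint start above 0.0045 m), for 0.05 s.
At the end, for the whole second after the job is handed in: The loaded bottle stands upright (0.12 rad) on the floor of its place (within 8 mm of centre), the turntable rests in the next detent (1.257 rad, within 0.08), the hook is home (under 0.06 rad), the start button is up again (under 2 mm), the other four bottles stand upright (0.15 rad) (all of step 3 and horizontal distance between sample_mid and empty_place below 0.008 m and z of sample_mid in the frame of empty_place between 0.033 and 0.042 m and angle between sample_mid's own z axis and vertical below 0.12 rad and velocity of joint turntable between -0.1 and 0.1 rad/s and value of joint start below 0.002 m and linear speed of sample below 0.03 m/s and angle between each of vial1, vial2, vial3, vial4's own z axis and vertical below 0.15 rad); the robot touches nothing.
It fails at once if a bottle on the turntable is knocked over (angle between any of vial1, vial2, vial3, vial4's own z axis and vertical above 0.6 rad).
It fails at once if the dropper bottle is tipped over (angle between sample_mid's own z axis and vertical above 0.7 rad).
It fails at once if the tall bottle or the squat jar on the bench is moved from its spot (30 mm) (distance of any of wash_bottle, squat_jar from where it was at the start of the episode above 0.03 m).
It also fails if it takes over 69 s, if anything falls off the work surface, if the arm or the gripper's body presses on something with over 40 N, if the wrist force passes 120 N, or if a joint passes its speed limit or range.

## Working session

There is one attempt and no reset: what is moved stays moved. The work goes in short steps, Python scripts to look and compute and a tool call to move; the robot and the scene stay as the last step left them, time stands still between calls to the robot, and variables do not carry over. Pictures are saved under pics/ and viewed, and the job is handed in when it is done.

Besides the shell and the picture viewer there is one more tool, called as name([rows], argument=value, ...), one row to a line, values as JSON. jog_arm: Moves the arm, as the interface text tells. Its arguments: {"type":"object","properties":{"motion":{"type":"array","items":{"type":"array","items":{"type":"number"}}},"grip_force":{"type":"number"}},"required":["motion"]}

```bash
ls; mkdir -p pics
python3 - <<'E'
from workcell import ctrl
import cv2,numpy as np
print(ctrl.observe())
for n in("side","top"):
    c=ctrl.read_camera(n);cv2.imwrite(f"pics/{n}0.png",c["img"]);print(n,c["K"],c["D"],c["view"])
E
```

```text
pics
{'time_s': 0.0, 'joint_positions': array([ 1.20652657,  0.59210053,  0.04832449,  1.60985844, -0.03330401,
        0.94268232, -0.03369955]), 'qvel': array([-0.00113453, -0.00218784,  0.00197759, -0.00016849, -0.00127687,
        0.00011081, -0.00012377]), 'joint_efforts': array([-1.00128644e-03, -5.48697996e+01,  1.54570531e+00, -1.98124427e+01,
        9.33045434e-03,  8.93441640e-03, -2.04863923e-06]), 'eef_pos': array([ 193.68504478, -697.77849124,  230.14146013]), 'tcp_rot': array([-3.11065311e+00, -4.23818028e-01,  6.86985158e-04]), 'ft_force': array([0.80843483, 0.18061847, 0.10633186]), 'torque': array([-0.004504  , -0.02313757,  0.04387952]), 'finger_gap': 85.59448328609159}
side [[414.6904873    0.         320.67817424]
 [  0.         414.6904873  200.42556814]
 [  0.           0.           1.        ]] [0.01936672 0.         0.         0.         0.        ] [[-8.68389758e-01 -4.95879637e-01  1.61695350e-03  5.15928111e+02]
 [ 3.18667297e-01 -5.55549340e-01  7.67994846e-01 -3.14134681e+02]
 [-3.79934708e-01  6.67434129e-01  6.40453981e-01 -7.02759640e+02]
 [ 0.00000000e+00  0.00000000e+00  0.00000000e+00  1.00000000e+00]]
top [[478.36999442   0.         322.06949214]
 [  0.         478.36999442 208.82476974]
 [  0.           0.           1.        ]] [-0.09268739  0.          0.          0.          0.        ] [[-1.17564688e-02 -9.99918190e-01 -5.03975792e-03 -5.74548105e+01]
 [ 9.93542613e-01 -1.22500211e-02  1.12796332e-01 -6.07486570e+02]
 [-1.12848841e-01 -3.68112770e-03  9.93605348e-01 -1.24270643e+03]
 [ 0.00000000e+00  0.00000000e+00  0.00000000e+00  1.00000000e+00]]
```

View pics/side0.png

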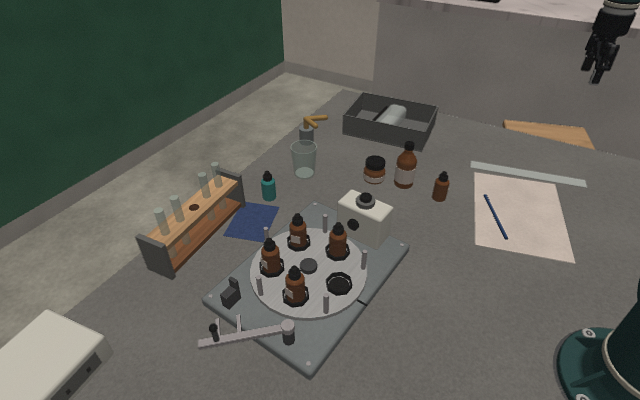

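View pics/top0.png

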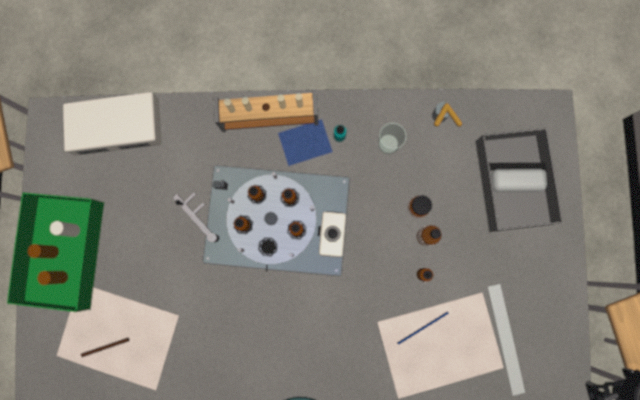

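Candidates for the bottle, as top / side pixels:
- small amber dropper: (425,274) / (440,188)
- tall wash bottle: (430,235) / (405,165)
- squat jar: (421,205) / (374,170)
- turquoise dropper: (340,132) / (268,187)
- brown vials in the green tray: (45,252) and (52,278), top view only
- four bottles on the turntable

By the description I choose the small amber one at (425,274), and I'll check it in a crop.

```bash
cat > h.py <<'E'
import cv2,numpy as np
from workcell import ctrl
def cam(n): return ctrl.read_camera(n)
def ray(c,px):
    p=cv2.undistortPoints(np.array([[px]],float),c["K"],np.array(c["D"],float))[0,0]
    d=np.array([p[0],-p[1],-1.]);V=np.array(c["view"]);R=V[:3,:3]
    o=-R.T@V[:3,3];d=R.T@d;return o,d/np.linalg.norm(d)
def onz(c,px,z):
    o,d=ray(c,px);return (o+d*(z-o[2])/d[2]).round(1)
def tri(c1,p1,c2,p2):
    o1,d1=ray(c1,p1);o2,d2=ray(c2,p2)
    s=np.linalg.lstsq(np.c_[d1,-d2],o2-o1,rcond=None)[0]
    a=o1+d1*s[0];b=o2+d2*s[1];return ((a+b)/2).round(1),np.linalg.norm(a-b).round(1)
def proj(c,P):
    V=np.array(c["view"]);q=V[:3,:3]@np.array(P,float)+V[:3,3];q=q*[1,-1,-1]
    return cv2.projectPoints(q.reshape(1,1,3),np.zeros(3),np.zeros(3),c["K"],np.array(c["D"],float))[0].ravel().round(1)
def crop(c,x,y,w,h,s,name):
    cv2.imwrite("pics/"+name,cv2.resize(c["img"][y:y+h,x:x+w],None,fx=s,fy=s,interpolation=cv2.INTER_CUBIC))
E
python3 - <<'E'
from h import *
t=cam("top");s=cam("side")
crop(t,165,155,190,130,4.2,"t1.png");crop(t,390,180,70,110,5,"t2.png")
crop(s,195,180,220,200,3,"s1.png");crop(s,340,130,130,90,6,"s2.png")
E
```

```text
(no output)
```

View pics/t1.png

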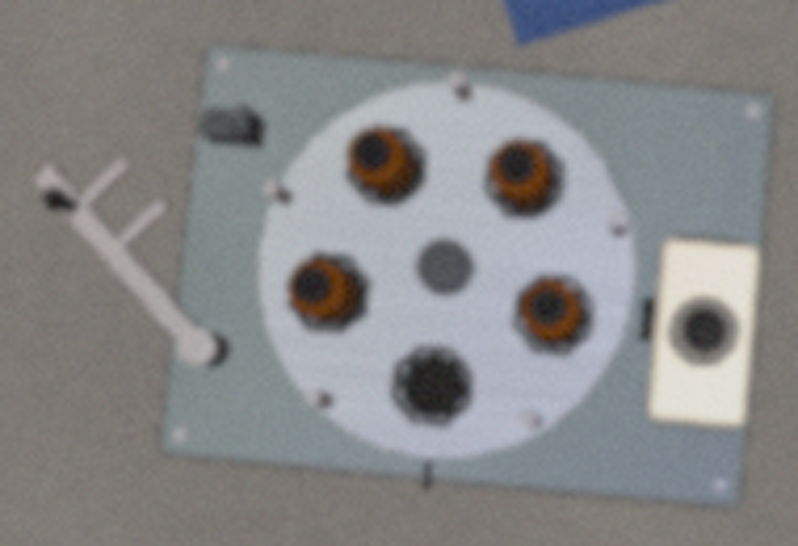

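View pics/t2.png

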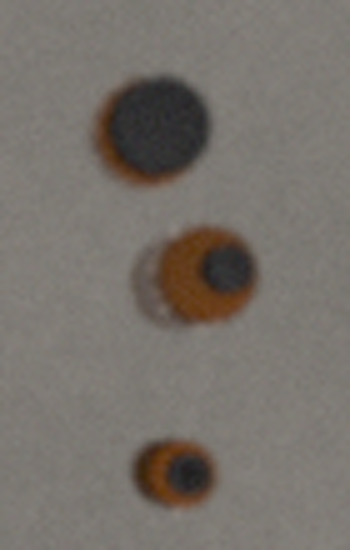

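View pics/s1.png

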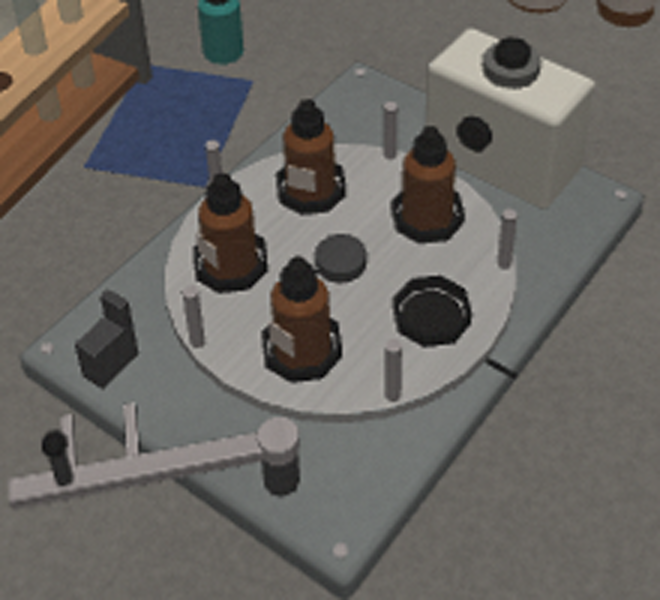

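View pics/s2.png

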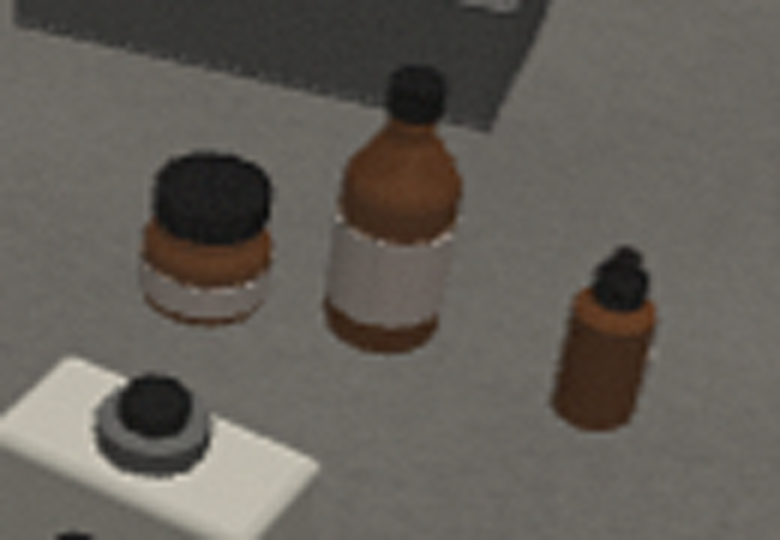

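The crops confirm the choice. The target is the small amber bottle with a black teat: side (440,188), top (425,274). The empty ring is at top crop (432,385), the hub at (445,267), the button at (704,329), and the hook's pin ball is near (57,196).

Run:
```python
from h import *
t=cam("top");s=cam("side")
T=lambda x,y:((x+.5)/4.2+165-.5,(y+.5)/4.2+155-.5)
S=lambda x,y:((x+.5)/3+195-.5,(y+.5)/3+180-.5)
scr=[onz(t,T(*p),26) for p in((222,62),(754,110),(720,485),(178,435))]
print("screws",scr,np.mean(scr,0))
print("hub",onz(t,T(445,267),52),onz(s,S(341,249),52))
print("ring",onz(t,T(432,385),48),onz(s,S(432,310),46))
print("pegL",onz(t,T(319,396),90), tri(t,T(319,396),s,S(393,345)))
print("btn",tri(t,T(704,328),s,S(514,48)))
print("pin",tri(t,T(50,193),s,S(54,438)))
print("pivot",tri(t,T(197,344),s,S(279,432)))
A=lambda x,y:((x+.5)/5+390-.5,(y+.5)/5+180-.5)
B=lambda x,y:((x+.5)/6+340-.5,(y+.5)/6+130-.5)
print("cap",tri(t,A(189,473),s,B(624,275)))
# masks for body
def amber(c,x0,y0,x1,y1):
    i=c["img"][y0:y1,x0:x1].astype(int);m=((i[...,2]-i[...,0])>30).astype(np.uint8)
    n,l,st,ce=cv2.connectedComponentsWithStats(m);k=1+np.argmax(st[1:,4]);return st[k]+[x0,y0,0,0,0],ce[k]+[x0,y0]
print(amber(t,410,262,440,285));print(amber(s,425,165,460,205))
# foot ellipse centre in side, approx: foot lowest (595,428) -> edge
print("footfront",onz(s,B(595,429),0), "cap top z84 from top",onz(t,A(192,471),80))
```

```text
screws [array([719.5, 219.4,  26. ]), array([ 683.2, -125.3,   26. ]), array([443.7, -99.9,  26. ]), array([478.6, 244.7,  26. ])] [581.25   59.725  26.   ]
hub [581.6  70.9  52. ] [583.6  69.3  52. ]
ring [508.1  79.5  48. ] [507.7  80.4  46. ]
pegL [500.6 143.1  90. ] (array([501.2, 144. ,  85.8]), np.float64(1.0))
btn (array([535.6, -89.5, 135.3]), np.float64(1.3))
pin (array([622.3, 303.6, 109.5]), np.float64(3.6))
pivot (array([533.3, 221.6,  73.8]), np.float64(1.0))
cap (array([ 429.9, -333.2,   71.5]), np.float64(1.1))
(array([417, 268,  16,  14, 111]), array([423.83783784, 274.21621622]))
(array([434, 178,  15,  24, 209]), array([440.94736842, 189.85167464]))
footfront [ 423.9 -319.2    0. ] cap top z84 from top [ 431.7 -332.8   80. ]
```

Run:
```python
from h import *
t=cam("top");s=cam("side")
A=lambda x,y:((x+.5)/5+390-.5,(y+.5)/5+180-.5)
B=lambda x,y:((x+.5)/6+340-.5,(y+.5)/6+130-.5)
print(onz(t,A(229,268),130),tri(t,A(229,268),s,B(416,80)),onz(t,A(160,127),60))
for P in([430,-333,0],[430,-333,84]):print(proj(t,P),proj(s,P))
o=ctrl.observe();print(o["eef_pos"],o["tcp_rot"],o["time_s"])
```

```text
[ 532.  -343.7  130. ] (array([ 532.6, -343.7,  129. ]), np.float64(1.1)) [ 610.7 -326.3   60. ]
[421.8 273.8] [438.1 197.4]
[428.4 274.5] [444.3 171.4]
[ 193.88257748 -698.49129275  231.11601871] [-3.11253009e+00 -4.24031238e-01  1.95573187e-04] 0.4
```

jog_arm([
  [0.08, 0.03, 0.046, 0, 0, 0, 0],
  [0.08, 0.06, 0.092, 0, 0, 0, 0],
  [0.08, 0.09, 0.138, 0, 0, 0, 0],
  [0.08, 0.12, 0.184, -0.02, 0, 0, 0],
  [0.08, 0.15, 0.23, -0.04, 0, 0, 0],
  [0.08, 0.18, 0.276, -0.06, 0, 0, 0],
  [0.08, 0.21, 0.322, -0.08, 0, 0, 0],
  [0.08, 0.236, 0.365, -0.1, 0, 0, 0],
  [0.08, 0.236, 0.365, -0.1, 0, 0, 0],
  [0.08, 0.236, 0.365, -0.1, 0, 0, 0],
], grip_force=30)

```text
time_s: 1.65
eef_pos: [430.0, -334.2, 131.5]
tcp_rot: [3.112, 0.424, -0.0]
ft_force: [0.4, -0.1, 0.5]
finger_gap: 80.0
```

jog_arm([
  [0.08, 0, 0, -0.03, 0, 0, 0],
  [0.08, 0, 0, -0.06, 0, 0, 0],
  [0.08, 0, 0, -0.09, 0, 0, 0],
  [0.08, 0, 0, -0.111, 0, 0, 0],
  [0.08, 0, 0, -0.111, 0, 0, 0],
])

```text
time_s: 2.28
eef_pos: [428.3, -335.3, 19.6]
tcp_rot: [-3.113, -0.419, 0.003]
ft_force: [1.0, -0.2, 0.4]
finger_gap: 79.6
```

Run:
```python
from h import *
t=cam("top");s=cam("side")
crop(s,380,110,110,110,5,"s3.png");crop(t,385,225,90,90,6,"t3.png")
o=ctrl.observe();print(o["eef_pos"],o["ft_force"])
```

```text
[ 429.68789143 -335.39954501   21.05856808] [ 0.25792037 -0.30631621  0.01486601]
```

View pics/s3.png

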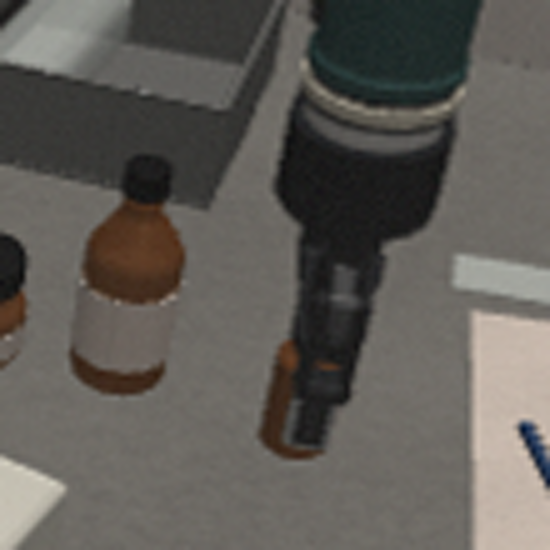

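The fingers straddle the bottle at crop (290,410), and the offset matches the 15° yaw. The wash bottle at (130,300) is clear. Closing now.

jog_arm([
  [0.02, 0, 0, 0, 0, 0, 0],
  [0.02, 0, 0, 0, 0, 0, 0],
  [0.02, 0, 0, 0, 0, 0, 0],
  [0.02, 0, 0, 0, 0, 0, 0],
  [0.02, 0, 0, 0, 0, 0, 0],
  [0.02, 0, 0, 0, 0, 0, 0],
], grip_force=30)

```text
time_s: 3.12
eef_pos: [430.4, -334.1, 21.2]
tcp_rot: [3.112, 0.424, 0.002]
ft_force: [-0.6, 0.5, 5.1]
finger_gap: 35.5
```

jog_arm([
  [0.02, 0, 0, 0.04, 0, 0, 0],
  [0.02, 0, 0, 0.09, 0, 0, 0],
  [0.02, 0, 0, 0.14, 0, 0, 0],
  [0.02, 0.01, 0.05, 0.16, 0, 0, -0.05],
  [0.02, 0.02, 0.1, 0.16, 0, 0, -0.1],
  [0.02, 0.03, 0.15, 0.16, 0, 0, -0.15],
  [0.02, 0.04, 0.2, 0.16, 0, 0, -0.2],
  [0.02, 0.05, 0.25, 0.16, 0, 0, -0.25],
  [0.02, 0.06, 0.3, 0.16, 0, 0, -0.3],
  [0.02, 0.065, 0.35, 0.16, 0, 0, -0.37],
])

```text
time_s: 4.38
eef_pos: [495.1, 18.3, 180.4]
tcp_rot: [-3.137, 0.159, -0.001]
ft_force: [1.4, -0.3, -0.8]
finger_gap: 35.0
```

jog_arm([
  [0.02, 0.008, 0.03, 0, 0, 0, 0],
  [0.02, 0.013, 0.063, -0.02, 0, 0, 0],
  [0.02, 0.013, 0.063, -0.05, 0, 0, 0],
  [0.02, 0.013, 0.063, -0.05, 0, 0, 0],
])

```text
time_s: 4.88
eef_pos: [505.7, 79.6, 128.6]
tcp_rot: [3.136, -0.154, -0.008]
ft_force: [0.2, 0.2, -1.1]
finger_gap: 35.3
```

Run:
```python
from h import *
t=cam("top");s=cam("side")
crop(s,230,130,200,180,3.3,"s4.png");crop(t,165,155,190,130,4.2,"t4.png")
o=ctrl.observe();print(o["eef_pos"],o["tcp_rot"],o["ft_force"],o["finger_gap"])
for P in([508,79.5,60],[508,79.5,90],[508,79.5,40],[508,79.5,125]):print(proj(s,P),proj(t,P))
```

```text
[507.69254661  78.87158915 130.53886116] [ 3.13722099e+00 -1.56868564e-01 -9.01312742e-04] [0.03537035 0.38780332 0.00592643] 35.52065931965655
[339. 278.] [266.9 246.1]
[339.4 267.7] [265.5 245.7]
[338.7 284.6] [267.9 246.4]
[340. 255.] [263.8 245.2]
```

View pics/s4.png

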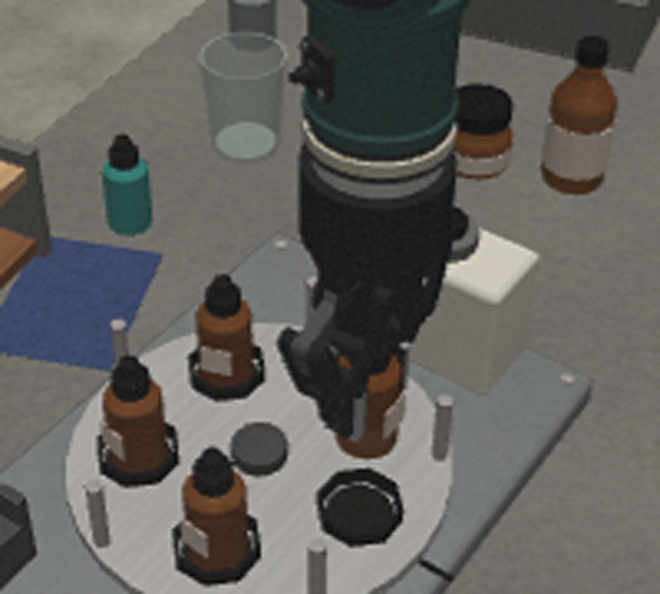

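View pics/t4.png

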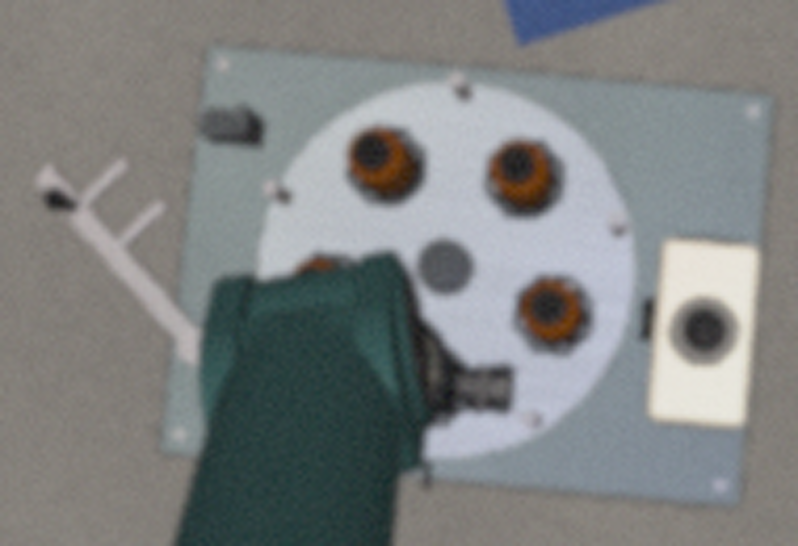

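Run:
```python
from h import *
s=cam("side")
im=s["img"];x0,y0,w,h=310,215,80,85
k=7;c=cv2.resize(im[y0:y0+h,x0:x0+w],None,fx=k,fy=k,interpolation=cv2.INTER_CUBIC)
def circ(X,Y,Z,r,col):
    for a in np.linspace(0,6.283,40)[:-1]:
        p=(proj(s,[X+r*np.cos(a),Y+r*np.sin(a),Z])+.5-[x0,y0])*k;cv2.circle(c,(int(p[0]),int(p[1])),1,col,-1)
circ(508,79,109.5,18,(0,255,0));circ(508,79.5,50,24.5,(0,255,255))
cv2.imwrite("pics/s5.png",np.clip(c,0,255))
```

```text
(no output)
```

View pics/s5.png

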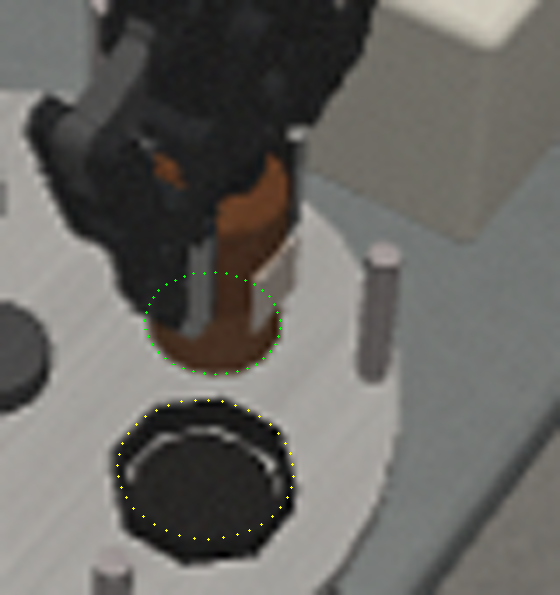

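The projected foot circle fits the held bottle at crop (213,323), and the ring circle fits the ring at (205,470). The bottle is centred over the place within about 1 mm, so I lower it.

jog_arm([
  [0.02, 0, 0.0005, -0.02, 0, 0, 0],
  [0.02, 0, 0.0005, -0.04, 0, 0, 0],
  [0.02, 0, 0.0005, -0.052, 0, 0, 0],
  [0.02, 0, 0.0005, -0.06, 0, 0, 0],
  [0.02, 0, 0.0005, -0.065, 0, 0, 0],
  [0.02, 0, 0.0005, -0.068, 0, 0, 0],
  [0.02, 0, 0.0005, -0.069, 0, 0, 0],
  [0.02, 0, 0.0005, -0.069, 0, 0, 0],
])

```text
time_s: 6.02
eef_pos: [508.1, 80.0, 61.5]
tcp_rot: [-3.138, 0.156, -0.0]
ft_force: [-0.4, 0.1, -0.7]
finger_gap: 34.8
```

Run:
```python
from h import *
s=cam("side");crop(s,280,195,110,120,5,"s6.png")
o=ctrl.observe();print(o["eef_pos"],o["tcp_rot"],o["ft_force"],o["finger_gap"])
```

```text
[508.0998583   79.96949585  61.49644456] [-3.13762352e+00  1.55659115e-01 -6.13795507e-04] [-0.28687259  0.1440131  -1.35169204] 35.24649951142511
```

View pics/s6.png

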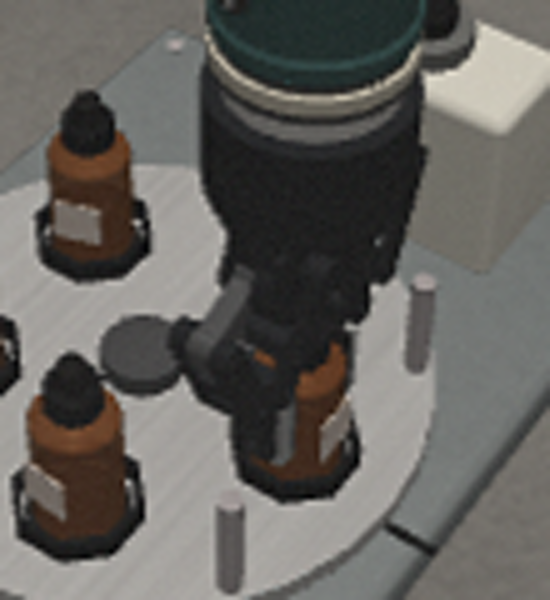

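The bottle sits inside the ring at crop (300,450). There is no contact force yet, so I go 1 mm lower and open gently.

jog_arm([
  [0.02, 0, 0, -0.001, 0, 0, 0],
  [0.02, 0, 0, -0.001, 0, 0, 0],
  [0.042, 0, 0, -0.001, 0, 0, 0],
  [0.05, 0, 0, -0.001, 0, 0, 0],
  [0.05, 0, 0, -0.001, 0, 0, 0],
  [0.05, 0, 0, -0.001, 0, 0, 0],
  [0.05, 0, 0, -0.001, 0, 0, 0],
  [0.05, 0, 0, -0.001, 0, 0, 0],
])

```text
time_s: 7.08
eef_pos: [507.9, 79.9, 60.3]
tcp_rot: [-3.138, 0.156, 0.0]
ft_force: [-0.1, -0.1, -0.0]
finger_gap: 49.7
```

jog_arm([
  [0.05, 0, 0, 0.02, 0, 0, 0],
  [0.05, 0, 0, 0.05, 0, 0, 0],
  [0.05, 0, 0, 0.09, 0, 0, 0],
  [0.05, 0, 0, 0.13, 0, 0, 0],
  [0.05, 0, 0, 0.13, 0, 0, 0],
])

```text
time_s: 7.7
eef_pos: [510.1, 80.3, 193.2]
tcp_rot: [-3.136, 0.156, -0.01]
ft_force: [0.2, 0.5, -0.9]
finger_gap: 49.8
```

Run:
```python
from h import *
s=cam("side");crop(s,195,180,220,200,3,"s7.png");t=cam("top")
o=ctrl.observe();print(o["eef_pos"],o["tcp_rot"],o["ft_force"],o["finger_gap"])
S=lambda x,y:((x+.5)/3+195-.5,(y+.5)/3+180-.5)
print("exp circle centre peg tops", [proj(s,[582.5+112*np.cos(a),71+112*np.sin(a),90]) for a in (np.pi-.104-np.pi/5-.02,)])
```

```text
[507.69480298  79.94499653 190.37833457] [-3.13754547e+00  1.55525208e-01 -3.67915187e-04] [ 0.80353027  0.25038482 -0.39119428] 49.94260996651597
exp circle centre peg tops [array([325.2, 294.7])]
```

View pics/s7.png

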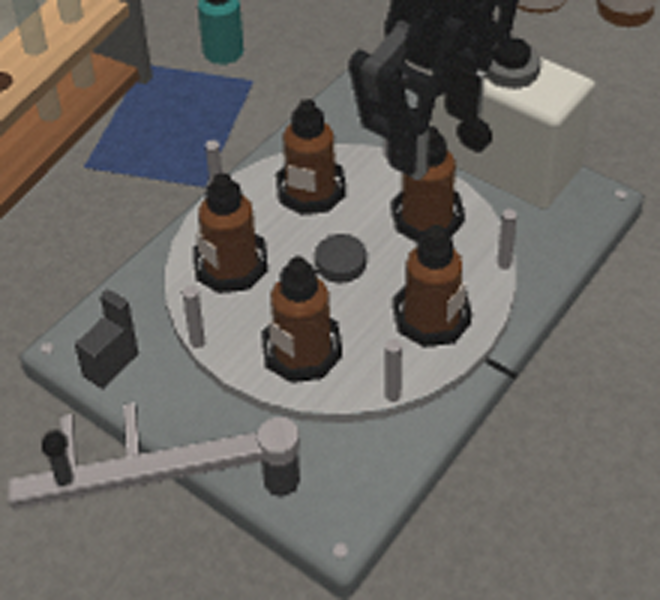

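The bottle stands upright in the ring, with its teat at side crop (433,242). The hand is clear above it. Next I plan the peg push.

Run:
```python
import numpy as np
A=np.array([582.5,71.]);cmd=np.array([508.,80.])
def pos(th,d,r=112):
    p=2.40+th;er=np.array([np.cos(p),np.sin(p)]);et=np.array([-er[1],er[0]]);return A+r*er-d*et
for th,d in [(0,35)]+[(th,19.5) for th in np.arange(0,1.21,.05)]:
    q=pos(th,d);print(round(th,2),d,q.round(1),"yaw",round(th-.64,2),"shift",(q-cmd).round(1))
```

```text
0 35 [523.6 172.5] yaw -0.64 shift [15.6 92.5]
0.0 19.5 [513.1 161. ] yaw -0.64 shift [ 5.1 81. ]
0.05 19.5 [508.7 157.4] yaw -0.59 shift [ 0.7 77.4]
0.1 19.5 [504.4 153.7] yaw -0.54 shift [-3.6 73.7]
0.15 19.5 [500.4 149.6] yaw -0.49 shift [-7.6 69.6]
0.2 19.5 [496.6 145.4] yaw -0.44 shift [-11.4  65.4]
0.25 19.5 [493.  141.1] yaw -0.39 shift [-15.   61.1]
0.3 19.5 [489.6 136.5] yaw -0.34 shift [-18.4  56.5]
0.35 19.5 [486.4 131.8] yaw -0.29 shift [-21.6  51.8]
0.4 19.5 [483.5 126.9] yaw -0.24 shift [-24.5  46.9]
0.45 19.5 [480.8 121.9] yaw -0.19 shift [-27.2  41.9]
0.5 19.5 [478.4 116.7] yaw -0.14 shift [-29.6  36.7]
0.55 19.5 [476.3 111.5] yaw -0.09 shift [-31.7  31.5]
0.6 19.5 [474.4 106.1] yaw -0.04 shift [-33.6  26.1]
0.65 19.5 [472.8 100.7] yaw 0.01 shift [-35.2  20.7]
0.7 19.5 [471.4  95.1] yaw 0.06 shift [-36.6  15.1]
0.75 19.5 [470.3  89.6] yaw 0.11 shift [-37.7   9.6]
0.8 19.5 [469.6  83.9] yaw 0.16 shift [-38.4   3.9]
0.85 19.5 [469.   78.3] yaw 0.21 shift [-39.   -1.7]
0.9 19.5 [468.8  72.6] yaw 0.26 shift [-39.2  -7.4]
0.95 19.5 [468.9  66.9] yaw 0.31 shift [-39.1 -13.1]
1.0 19.5 [469.2  61.2] yaw 0.36 shift [-38.8 -18.8]
1.05 19.5 [469.9  55.6] yaw 0.41 shift [-38.1 -24.4]
1.1 19.5 [470.8  50. ] yaw 0.46 shift [-37.2 -30. ]
1.15 19.5 [472.   44.4] yaw 0.51 shift [-36.  -35.6]
1.2 19.5 [473.4  38.9] yaw 0.56 shift [-34.6 -41.1]
```

jog_arm([
  [0, 0.004, 0.025, 0, 0, 0, -0.16],
  [0, 0.008, 0.05, 0, 0, 0, -0.32],
  [0, 0.012, 0.075, 0, 0, 0, -0.48],
  [0, 0.0156, 0.0925, 0, 0, 0, -0.64],
  [0, 0.0156, 0.0925, 0, 0, 0, -0.64],
  [0, 0.0156, 0.0925, -0.04, 0, 0, -0.64],
  [0, 0.0156, 0.0925, -0.04, 0, 0, -0.64],
])

```text
time_s: 8.68
eef_pos: [520.4, 170.3, 147.5]
tcp_rot: [2.924, -1.131, -0.009]
ft_force: [-0.3, -1.2, 0.8]
finger_gap: 0.1
```

Run:
```python
from h import *
s=cam("side");crop(s,195,120,220,200,3,"s8.png")
o=ctrl.observe();print(o["eef_pos"],o["tcp_rot"],o["ft_force"],o["finger_gap"])
```

```text
[521.88392999 170.62251636 148.98549946] [ 2.92606982 -1.13334388 -0.00525804] [ 0.09568355  0.05347389 -0.2469585 ] 0.1243390054187847
```

View pics/s8.png

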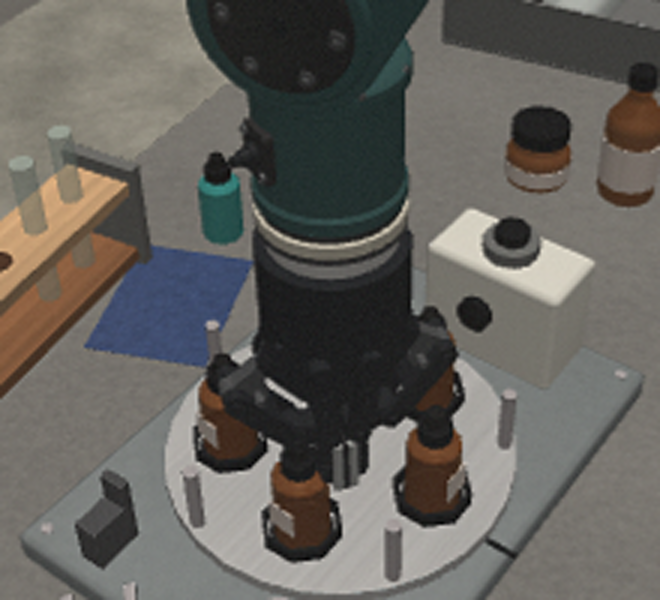

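The linkage flares out when the gripper is shut, from about 55 mm above the tips. It stays radially outside the bottles. I'll push at TCP z ≈ 72 for extra room.

jog_arm([
  [0, 0, 0, -0.03, 0, 0, 0],
  [0, 0, 0, -0.06, 0, 0, 0],
  [0, 0, 0, -0.078, 0, 0, 0],
  [0, 0, 0, -0.078, 0, 0, 0],
])

```text
time_s: 9.22
eef_pos: [523.2, 171.8, 71.9]
tcp_rot: [2.928, -1.135, -0.002]
ft_force: [-0.6, 0.8, 0.2]
finger_gap: -0.2
```

Run:
```python
from h import *
s=cam("side");crop(s,195,150,220,200,3,"s9.png")
o=ctrl.observe();print(o["eef_pos"],o["tcp_rot"],o["ft_force"],o["finger_gap"])
```

```text
[523.84753427 172.09121432  72.68301827] [-2.92928729e+00  1.13521251e+00 -1.18961808e-04] [-0.52974098 -0.06641475 -0.3231711 ] -0.007395757479456454
```

View pics/s9.png

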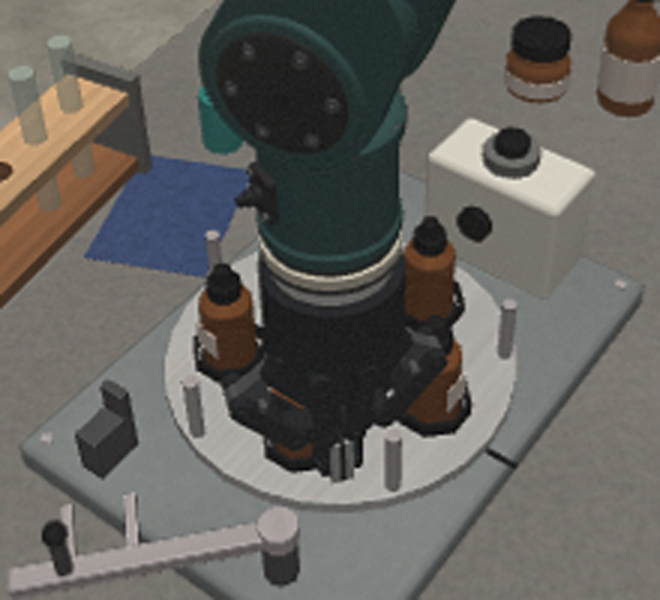

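jog_arm([
  [0, -0.005, -0.006, 0, 0, 0, 0],
  [0, -0.0105, -0.0115, 0, 0, 0, 0],
  [0, -0.015, -0.015, 0, 0, 0, 0.05],
  [0, -0.019, -0.019, 0, 0, 0, 0.1],
  [0, -0.023, -0.023, 0, 0, 0, 0.15],
  [0, -0.027, -0.027, 0, 0, 0, 0.2],
])

```text
time_s: 10.02
eef_pos: [497.7, 146.2, 72.8]
tcp_rot: [-3.028, 0.83, -0.004]
ft_force: [2.8, 2.8, 3.0]
finger_gap: -0.2
```

Run:
```python
from h import *
s=cam("side");crop(s,195,150,220,200,3,"s10.png")
o=ctrl.observe();print(o["eef_pos"],o["tcp_rot"],o["ft_force"],o["finger_gap"])
```

```text
[496.72824659 145.15105473  72.65660014] [-3.02894337e+00  8.30299744e-01 -1.69598525e-03] [2.2463241  2.16435289 1.82720726] 0.32354690525944013
```

View pics/s10.png

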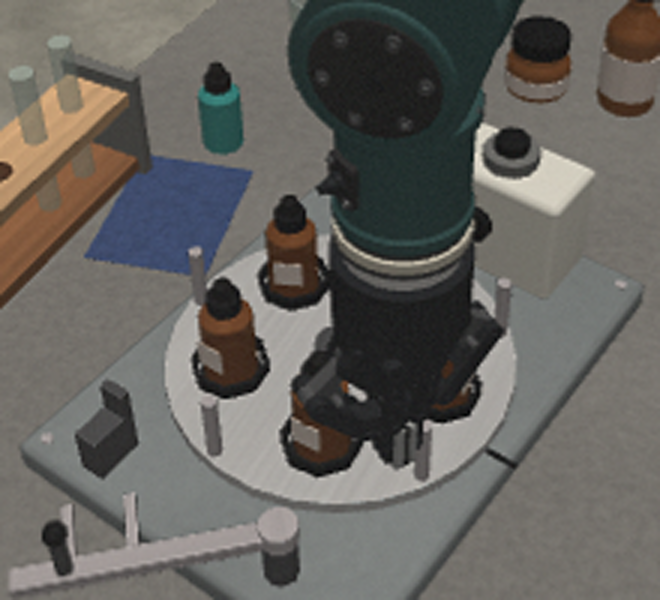

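The table is turning with the peg in contact at about 4 N, and the bottles are standing. Continuing.

jog_arm([
  [0, -0.0036, -0.0043, 0, 0, 0, 0.05],
  [0, -0.007, -0.009, 0, 0, 0, 0.1],
  [0, -0.0102, -0.0137, 0, 0, 0, 0.15],
  [0, -0.013, -0.0185, 0, 0, 0, 0.2],
  [0, -0.0158, -0.0236, 0, 0, 0, 0.25],
  [0, -0.0182, -0.0288, 0, 0, 0, 0.3],
  [0, -0.0203, -0.034, 0, 0, 0, 0.35],
  [0, -0.0222, -0.0394, 0, 0, 0, 0.4],
  [0, -0.0238, -0.0448, 0, 0, 0, 0.45],
  [0, -0.0252, -0.0504, 0, 0, 0, 0.5],
])

```text
time_s: 11.32
eef_pos: [467.9, 92.4, 71.4]
tcp_rot: [3.138, -0.058, -0.01]
ft_force: [-0.2, -0.3, 0.1]
finger_gap: 0.2
```

Run:
```python
from h import *
s=cam("side");crop(s,195,150,220,200,3,"s11.png")
o=ctrl.observe();print(o["eef_pos"],o["tcp_rot"],o["ft_force"],o["finger_gap"])
```

```text
[467.41703322  91.27124409  71.35185013] [ 3.13688376 -0.05888512 -0.01164694] [-0.75987211 -1.38706316 -0.33022772] -0.38390029852342744
```

View pics/s11.png

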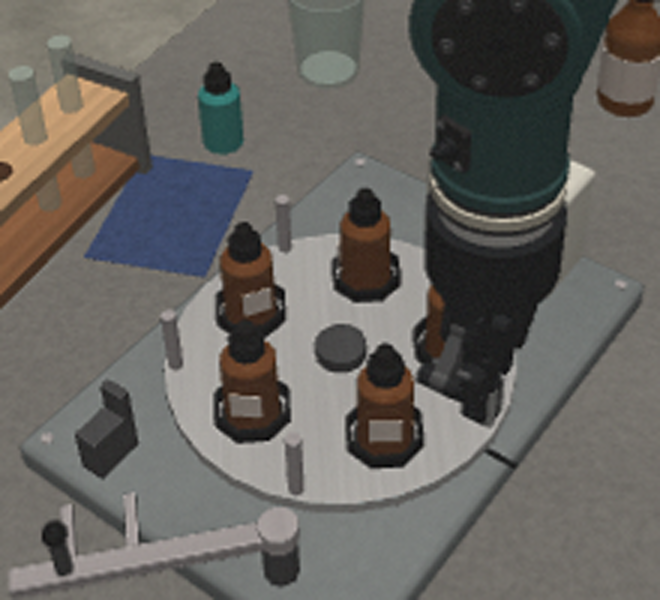

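jog_arm([
  [0, 0, 0, 0, 0, 0, 0],
  [0, 0, 0, 0, 0, 0, 0],
  [0, 0, 0, 0, 0, 0, 0],
  [0, 0, 0, 0, 0, 0, 0],
])

```text
time_s: 11.88
eef_pos: [471.3, 95.2, 72.3]
tcp_rot: [3.141, -0.061, -0.0]
ft_force: [-0.4, 0.4, -0.4]
finger_gap: 0.0
```

Run:
```python
from h import *
s=cam("side");crop(s,195,150,220,200,3,"s12.png")
o=ctrl.observe();print(o["eef_pos"],o["tcp_rot"],o["ft_force"],o["finger_gap"])
```

```text
[471.32761869  95.19198688  72.29818593] [ 3.14096534e+00 -6.08914948e-02 -1.56332982e-04] [1.08428239 0.94558046 0.40008767] 0.2264950657192953
```

View pics/s12.png

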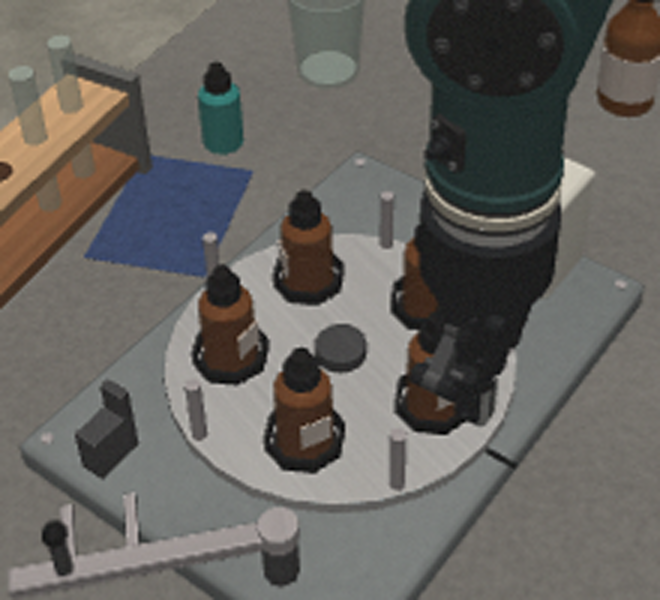

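The table has clicked into the next detent: the pegs sit at the same pixels as at the start, shifted by one position, and all bottles are upright. I retreat outward and up, then plan the hook.

jog_arm([
  [0, -0.02, 0.01, 0, 0, 0, 0],
  [0, -0.04, 0.015, 0, 0, 0, 0],
  [0, -0.04, 0.015, 0.05, 0, 0, 0],
  [0, -0.04, 0.015, 0.1, 0, 0, 0],
  [0, -0.04, 0.07, 0.12, 0, 0, 0.1],
  [0, -0.02, 0.12, 0.12, 0, 0, 0.2],
  [0, 0.01, 0.15, 0.12, 0, 0, 0.3],
])

```text
time_s: 12.8
eef_pos: [478.7, 248.8, 192.7]
tcp_rot: [-3.112, -0.422, 0.001]
ft_force: [0.8, -0.6, -0.5]
finger_gap: -0.2
```

Run:
```python
from h import *
s=cam("side");crop(s,195,150,220,200,3,"s13.png");t=cam("top");crop(t,165,155,190,130,4.2,"t13.png")
o=ctrl.observe();print(o["eef_pos"],o["tcp_rot"],o["ft_force"],o["time_s"])
P=np.array([533,222.])
for h,d in [(.84,45)]+[(h,20) for h in np.arange(.84,-.05,-.07)]+[(0,20)]:
    a=h-.104;u=np.array([np.cos(a),np.sin(a)]);n=np.array([-u[1],u[0]]);print(round(h,2),(P+120*u+d*n).round(1))
```

```text
[482.72121313 250.74468452 192.69597639] [-3.10962476 -0.41814602 -0.00617059] [-0.10364658  0.2775423   0.07907436] 12.9
0.84 [591.7 335.9]
0.84 [608.5 317.4]
0.77 [615.  311.9]
0.7 [621.1 305.9]
0.63 [626.7 299.5]
0.56 [631.9 292.8]
0.49 [636.6 285.7]
0.42 [640.8 278.3]
0.35 [644.5 270.6]
0.28 [647.6 262.7]
0.21 [650.2 254.6]
0.14 [652.2 246.3]
0.07 [653.6 237.9]
0.0 [654.4 229.4]
0 [654.4 229.4]
```

View pics/s13.png

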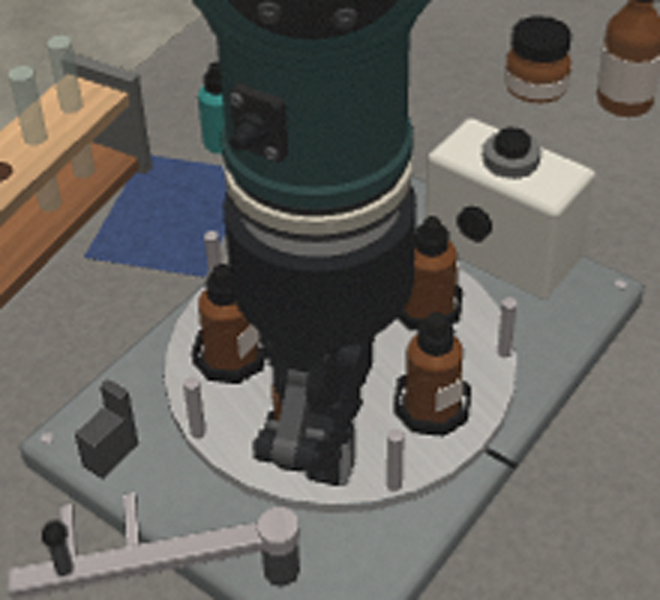

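View pics/t13.png

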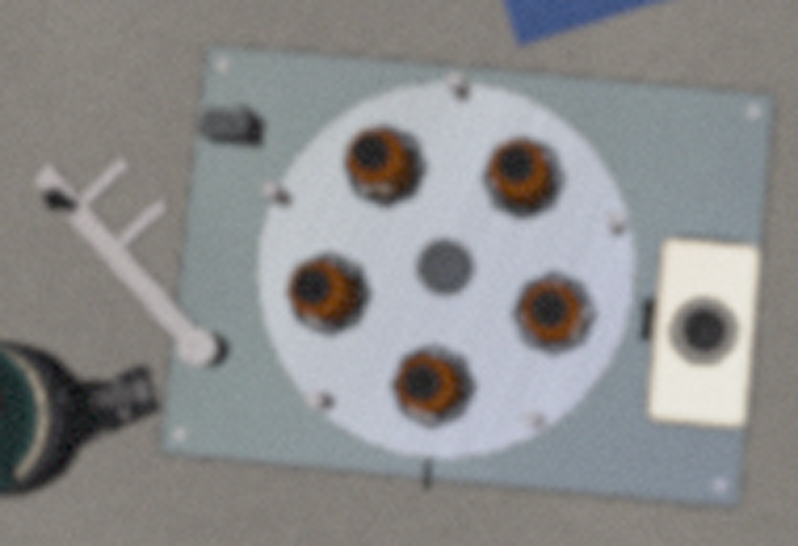

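All five bottles are upright and the table is in its detent. The hook is still open, with its pin at top crop (57,197). Moving to the outer side of the pin.

jog_arm([
  [0, 0.02, 0.03, 0, 0, 0, 0.15],
  [0, 0.05, 0.06, 0, 0, 0, 0.3],
  [0, 0.08, 0.091, 0, 0, 0, 0.48],
  [0, 0.11, 0.091, 0, 0, 0, 0.48],
  [0, 0.11, 0.091, 0, 0, 0, 0.48],
  [0, 0.11, 0.091, -0.05, 0, 0, 0.48],
  [0, 0.11, 0.091, -0.1, 0, 0, 0.48],
  [0, 0.11, 0.091, -0.112, 0, 0, 0.48],
  [0, 0.11, 0.091, -0.112, 0, 0, 0.48],
])

```text
time_s: 14.02
eef_pos: [589.9, 335.8, 80.1]
tcp_rot: [2.928, 1.138, -0.003]
ft_force: [1.1, 0.7, -0.3]
finger_gap: 0.1
```

Run:
```python
from h import *
s=cam("side");crop(s,165,200,220,200,3,"s14.png");t=cam("top");crop(t,165,155,190,130,4.2,"t14.png")
o=ctrl.observe();print(o["eef_pos"],o["tcp_rot"],o["ft_force"],o["time_s"])
```

```text
[592.0389144  336.86694819  82.29741726] [-2.92787066 -1.13716642 -0.00445061] [ 0.79412709 -0.08624042 -0.68144308] 14.125
```

View pics/s14.png

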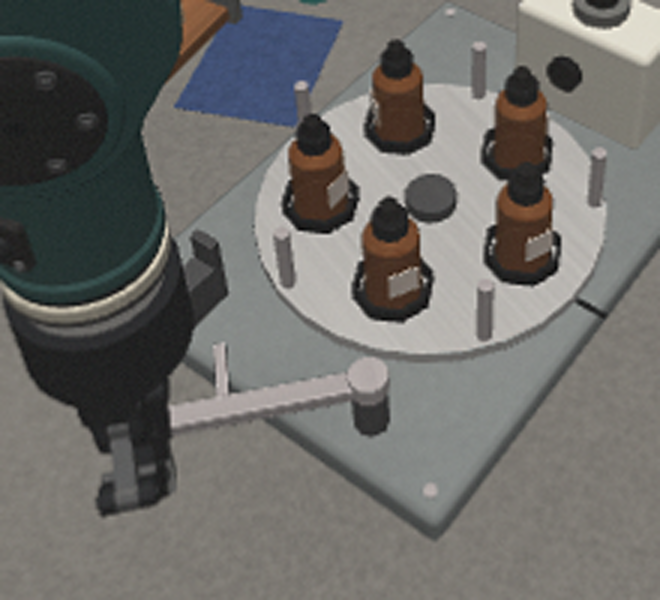

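jog_arm([
  [0, 0.009, -0.009, 0, 0, 0, 0],
  [0, 0.017, -0.0185, 0, 0, 0, 0],
  [0, 0.0235, -0.024, 0, 0, 0, -0.07],
  [0, 0.0296, -0.03, 0, 0, 0, -0.14],
  [0, 0.0352, -0.0365, 0, 0, 0, -0.21],
  [0, 0.0404, -0.0432, 0, 0, 0, -0.28],
  [0, 0.0451, -0.0503, 0, 0, 0, -0.35],
  [0, 0.0493, -0.0577, 0, 0, 0, -0.42],
  [0, 0.053, -0.0654, 0, 0, 0, -0.49],
])

```text
time_s: 15.25
eef_pos: [645.5, 269.5, 81.0]
tcp_rot: [-3.117, -0.387, -0.002]
ft_force: [-1.0, 0.3, 0.2]
finger_gap: 0.2
```

Run:
```python
from h import *
s=cam("side");crop(s,165,200,220,200,3,"s15.png")
o=ctrl.observe();print(o["eef_pos"],o["tcp_rot"],o["ft_force"],o["time_s"])
```

```text
[646.20960953 267.6327569   80.96451839] [3.11690591e+00 3.82286476e-01 2.04534428e-03] [ 1.44448267 -1.36830549  0.89205272] 15.3
```

View pics/s15.png

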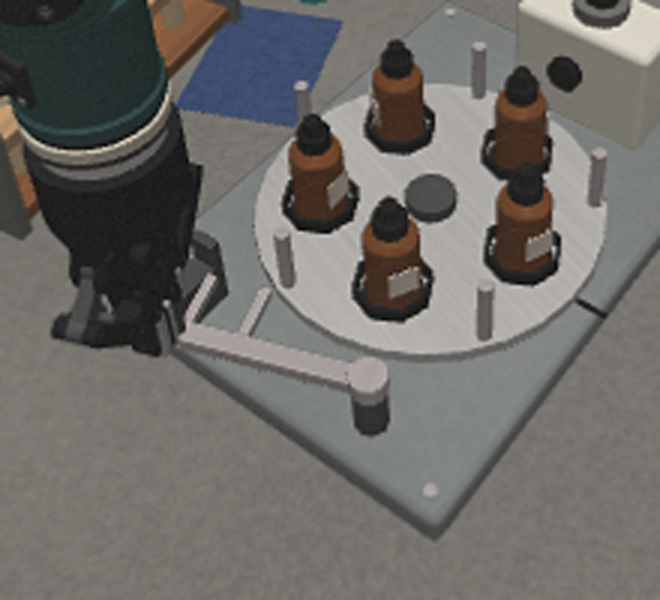

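jog_arm([
  [0, 0.0031, -0.0079, 0, 0, 0, -0.07],
  [0, 0.0057, -0.016, 0, 0, 0, -0.14],
  [0, 0.0077, -0.0243, 0, 0, 0, -0.21],
  [0, 0.0085, -0.0285, 0, 0, 0, -0.245],
  [0, 0.0091, -0.0327, 0, 0, 0, -0.28],
  [0, 0.0095, -0.037, 0, 0, 0, -0.315],
  [0, 0.0099, -0.0412, 0, 0, 0, -0.35],
  [0, 0.0099, -0.0412, 0, 0, 0, -0.35],
])

```text
time_s: 16.3
eef_pos: [654.4, 229.7, 80.4]
tcp_rot: [-3.137, 0.156, -0.001]
ft_force: [1.1, 0.4, 0.2]
finger_gap: 0.2
```

Run:
```python
from h import *
s=cam("side");crop(s,195,180,220,200,3,"s16.png");t=cam("top");crop(t,165,155,190,130,4.2,"t16.png")
o=ctrl.observe();print(o["eef_pos"],o["tcp_rot"],o["ft_force"],o["time_s"])
```

```text
[654.35370931 229.72830556  80.39459835] [-3.13752365e+00  1.54806240e-01 -5.20448292e-04] [0.59518425 1.0303562  0.7421446 ] 16.4
```

View pics/s16.png

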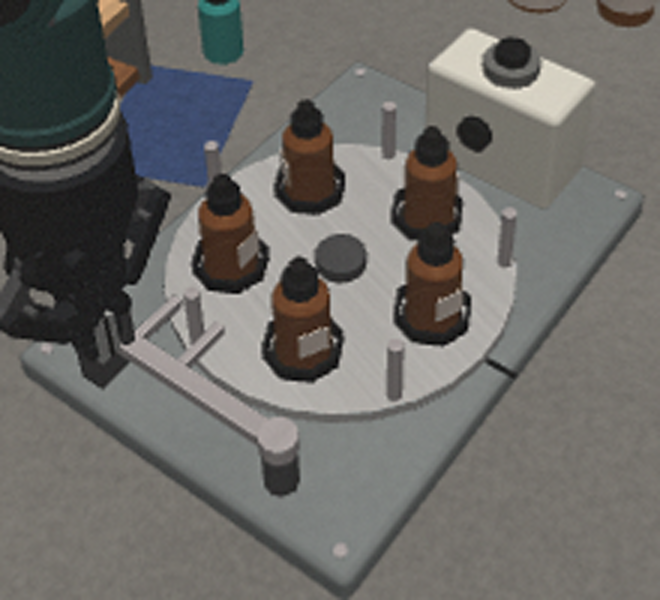

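View pics/t16.png

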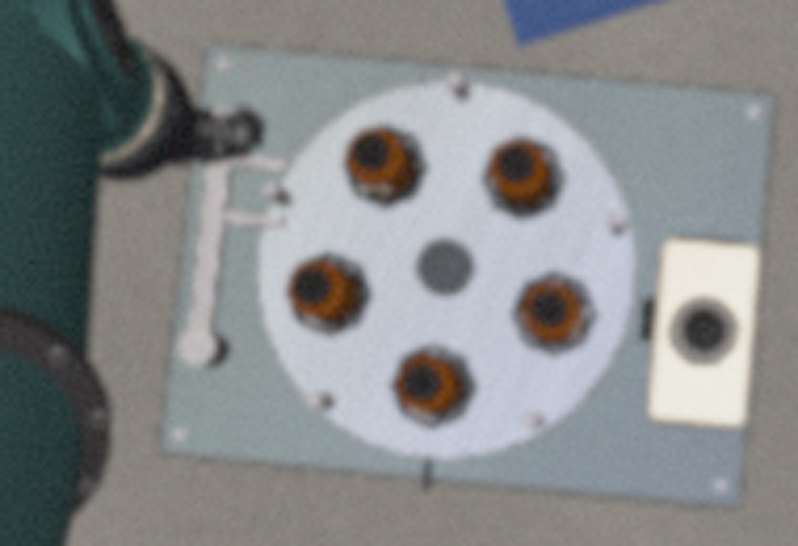

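The fork now straddles the peg at side crop (193,315), and the bar is almost parallel to the plate edge. I press on in small steps until the force rises at the stop.

jog_arm([
  [0, 0, -0.002, 0, 0, 0, 0],
  [0, 0, -0.003, 0, 0, 0, 0],
  [0, 0, -0.004, 0, 0, 0, 0],
  [0, 0, -0.004, 0, 0, 0, 0],
])

```text
time_s: 16.9
eef_pos: [654.4, 229.4, 80.6]
tcp_rot: [-3.133, 0.152, -0.002]
ft_force: [0.4, 6.2, -0.5]
finger_gap: -0.3
```

jog_arm([
  [0, 0, -0.002, 0, 0, 0, 0],
  [0, 0, -0.003, 0, 0, 0, 0],
  [0, 0, -0.003, 0, 0, 0, 0],
])

```text
time_s: 17.27
eef_pos: [654.4, 229.2, 80.6]
tcp_rot: [-3.13, 0.15, -0.003]
ft_force: [1.3, 10.0, -2.2]
finger_gap: 0.0
```

Force rose to 10 N with no motion, so the hook is on its stop. Backing off and lifting.

jog_arm([
  [0, 0.001, 0.01, 0, 0, 0, 0],
  [0, 0.003, 0.035, 0, 0, 0, 0],
  [0, 0.004, 0.045, 0.03, 0, 0, 0],
  [0, 0.004, 0.045, 0.09, 0, 0, 0],
  [0, 0.004, 0.045, 0.13, 0, 0, 0],
])

```text
time_s: 17.9
eef_pos: [658.9, 268.6, 212.7]
tcp_rot: [-3.138, 0.155, -0.003]
ft_force: [0.4, 0.9, 0.5]
finger_gap: 0.1
```

jog_arm([
  [0, -0.02, -0.05, 0, 0, 0, 0],
  [0, -0.04, -0.1, 0, 0, 0, 0],
  [0, -0.06, -0.15, 0, 0, 0, 0],
  [0, -0.08, -0.2, 0, 0, 0, 0],
  [0, -0.1, -0.25, 0, 0, 0, 0],
  [0, -0.115, -0.3, 0, 0, 0, 0],
  [0, -0.122, -0.35, 0, 0, 0, 0],
  [0, -0.122, -0.358, 0, 0, 0, 0],
  [0, -0.122, -0.358, 0, 0, 0, 0],
])

```text
time_s: 19.02
eef_pos: [536.5, -90.5, 210.3]
tcp_rot: [-3.138, 0.157, 0.0]
ft_force: [0.3, -0.5, 0.6]
finger_gap: -0.0
```

Run:
```python
from h import *
s=cam("side");crop(s,195,150,220,200,3,"s17.png");t=cam("top");crop(t,165,155,190,130,4.2,"t17.png")
o=ctrl.observe();print(o["eef_pos"],o["tcp_rot"],o["ft_force"],o["time_s"])
T=lambda x,y:((x+.5)/4.2+165-.5,(y+.5)/4.2+155-.5)
```

```text
[536.81332445 -88.50579206 210.21952543] [-3.13700381e+00  1.51419905e-01  1.97493637e-04] [-0.27330929  0.52765076  0.13172887] 19.125
```

View pics/s17.png

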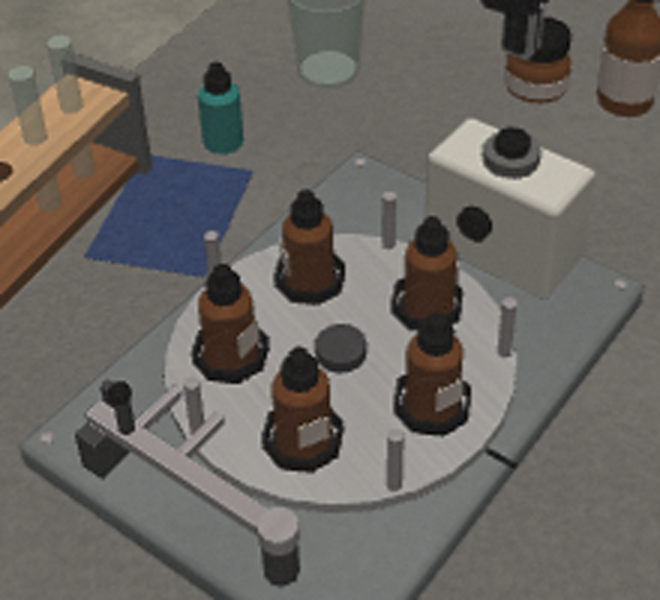

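View pics/t17.png

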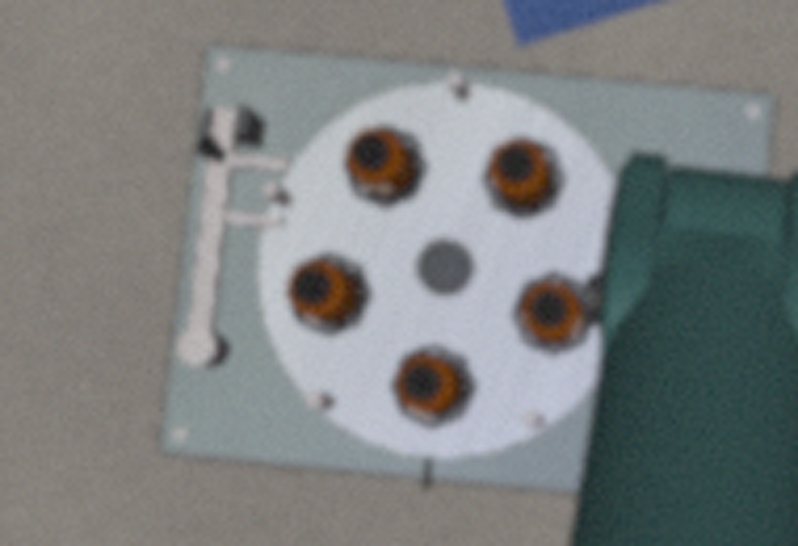

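The hook bar lies in the catch at top crop (222,120), the table has not moved and the bottles are upright. The tool is over the button, so I press it now.

jog_arm([
  [0, -0.001, 0, -0.03, 0, 0, 0],
  [0, -0.001, 0, -0.055, 0, 0, 0],
  [0, -0.001, 0, -0.07, 0, 0, 0],
  [0, -0.001, 0, -0.073, 0, 0, 0],
  [0, -0.001, 0, -0.075, 0, 0, 0],
  [0, -0.001, 0, -0.077, 0, 0, 0],
  [0, -0.001, 0, -0.077, 0, 0, 0],
])

```text
time_s: 20.0
eef_pos: [535.8, -90.2, 133.9]
tcp_rot: [-3.137, 0.155, -0.002]
ft_force: [-0.3, 1.3, 2.1]
finger_gap: 0.0
```

jog_arm([
  [0, 0, 0, -0.002, 0, 0, 0],
  [0, 0, 0, -0.004, 0, 0, 0],
  [0, 0, 0, -0.006, 0, 0, 0],
  [0, 0, 0, -0.008, 0, 0, 0],
  [0, 0, 0, -0.008, 0, 0, 0],
])

```text
time_s: 20.62
eef_pos: [536.0, -90.4, 130.3]
tcp_rot: [-3.137, 0.156, -0.002]
ft_force: [-10.0, 3.8, 42.6]
finger_gap: -0.2
```

The press bottomed out: 42 N at z 130.3, after about 2 N of spring force at 133.9. Lifting off.

jog_arm([
  [0, 0, 0, 0.01, 0, 0, 0],
  [0, 0, 0, 0.05, 0, 0, 0],
  [0, -0.02, 0, 0.1, 0, 0, 0],
  [0, -0.06, -0.03, 0.12, 0, 0, 0],
  [0, -0.1, -0.08, 0.12, 0, 0, 0],
  [0, -0.1, -0.13, 0.12, 0, 0, 0],
  [0, -0.1, -0.15, 0.12, 0, 0, 0],
  [0, -0.1, -0.15, 0.12, 0, 0, 0],
])

```text
time_s: 21.62
eef_pos: [434.5, -242.9, 245.1]
tcp_rot: [3.136, -0.163, -0.0]
ft_force: [-0.2, 0.3, -0.0]
finger_gap: 0.5
```

Run:
```python
from h import *
s=cam("side");crop(s,195,130,260,200,3,"s18.png");t=cam("top");crop(t,165,155,190,130,4.2,"t18.png")
o=ctrl.observe();print(o["eef_pos"],o["qvel"].round(3),o["ft_force"],o["time_s"])
B=lambda x,y:((x+.5)/4.2+165-.5,(y+.5)/4.2+155-.5)
S=lambda x,y:((x+.5)/3+195-.5,(y+.5)/3+130-.5)
```

```text
[ 434.95143605 -239.89551282  244.87163005] [-0.018 -0.004 -0.016  0.006 -0.002  0.002  0.003] [ 0.44453133  0.67384919 -0.16307318] 21.725
```

View pics/s18.png

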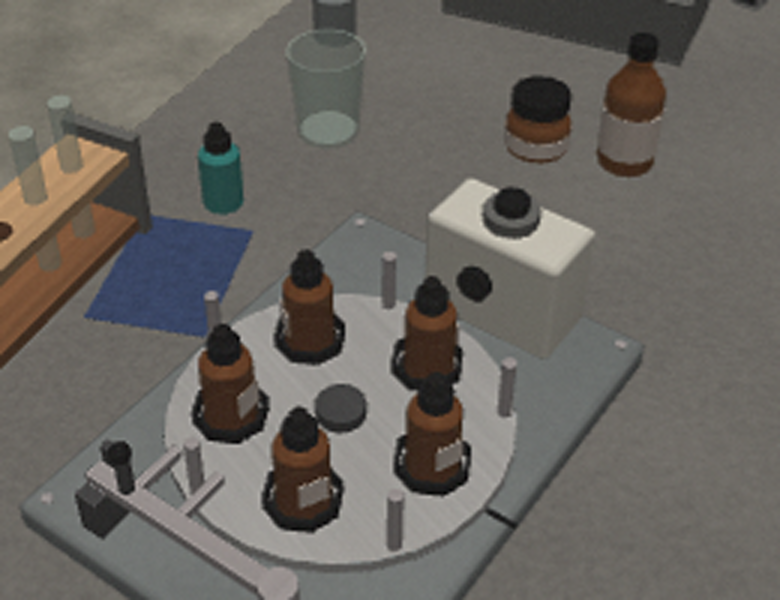

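View pics/t18.png

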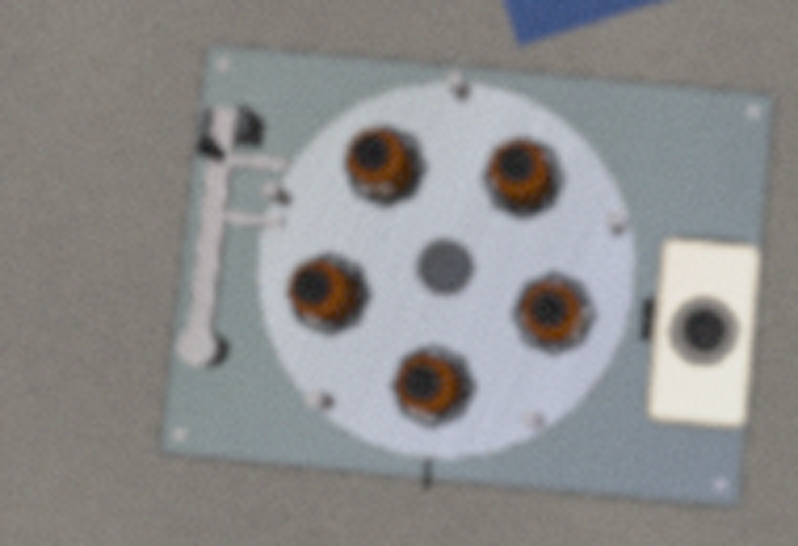

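The button is up again at side crop (513,203) and the hook is in its catch. The five bottles are upright, and the tall bottle and jar have not moved. One last numeric check of the hook angle before handing in.

Run:
```python
from h import *
t=cam("top")
T=lambda x,y:((x+.5)/4.2+165-.5,(y+.5)/4.2+155-.5)
a=onz(t,T(225,112),69);b=onz(t,T(198,347),73);d=a-b;print(a,b,"hook",np.arctan2(d[1],d[0])+.104)
c=onz(t,T(549,305),124);print("loaded bottle top",c,"expected",582.5-75*.104-0, 71-75*.995)
print(ctrl.close_job())
```

```text
[679.  207.3  69. ] [531.9 221.3  73. ] hook 0.009112455859202423
loaded bottle top [551.6   1.5 124. ] expected 574.7 -3.625
the job is handed in; nothing more can be done
None
```

I did the whole job, in order, and handed it in at about 22 s of the 69 s allowed; no verdict came back.

**What I did**
1. I set the amber dropper bottle in the empty ring, released it and lifted clear.
2. I pushed the drive peg until the detent pulled the table on by itself into the next position.
3. I swung the hook in until the force rose to 10 N with no further motion.
4. I pressed the start button until it bottomed, then withdrew the hand.

**Last checks**
- **Bottles:** The pictures show all five standing upright in their rings.
- **Turntable:** The pegs are back at their detent pixels, one position on.
- **Hook:** It measures about 0.01 rad, which is home.
- **Button:** It looks released.
- **Bench items:** The tall bottle and the jar look undisturbed.
- **Hand:** It touches nothing and is well clear.

**What disagreed or is less certain**
- **Expected position:** My script's last "expected" point for the loaded bottle, (575, -4), did not match the measured (552, 2). I had worked it out for 90° instead of 72°. Worked by hand at 72° it is (552, 2.5), within about 1 mm.
- **Press force:** The press peaked at 42.6 N at the fingertips. The 40 N limit applies to the arm or the gripper's body, so I don't expect it to count.
- **Button travel:** I could not read it directly, so "fully down" rests on the force rise and tool height.

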